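# Hold the label printer's head open to free a jammed strip

### The job

A strip of price labels has jammed in the little label printer. Lift its stiff cover (a green tab sticks out in front) to about 70 degrees from shut (within ten degrees) and let go, so that it stands open by itself; then, with the fingers, press the green head-release lever inside half way down, which lifts the print head off the strip (all the way down would unclip the roller, so never go near the bottom). Finish while still holding the lever half way down, so that I can draw the strip out, and leave the other things on the table where they are.

Things in the scene. Friction and masses are not known exactly. Their poses are not given: they have to be found in the camera images.
- label_printer: white desktop label printer standing fixed on the table, 210 mm deep, 164 mm wide, walls 78 mm high, 112 mm high with its grey cover shut. Origin: on the table under its middle; +x points to its back (front panel at x = -116 mm, rear wall at +96 mm), +y to its left seen from the front, z up. It may stand turned by up to 0.25 rad
- cover_angle (a joint): angle of the cover in rad: 0 shut, 1.22 is 70 degrees, 1.8 fully back. It starts anywhere from shut to 0.25 rad ajar. The hinge is stiff: the cover stays where it is left, about 3 to 4 N at the tab moves it
- cover_hinge (a point): point on the cover's hinge line at its middle, 86 mm behind the printer's origin and 96 mm above the table; the line runs along the printer's y and the cover's front swings up and back about it
- cover_tab (a point): grip point in the green finger tab at the middle of the cover's front edge; tab 22 mm wide (printer's y), 8 mm thick, sticking out 30 mm. Shut, it lies 219 mm ahead of the hinge line and 8 mm above it; 18 mm behind it a skirt hangs 28 mm down. Pinched across its width with the fingertips at most 10 mm below this point, the tab can turn between the pads while the tool stays upright
- cover: the grey cover with smoked window, 207 mm deep, 174 mm wide, about 30 mm deep skirts, 0.2 kg; its origin lies on the hinge line, x to the back and z up when shut
- lever_angle (a joint): angle of the sprung head-release lever in rad: 0 released (up), 0.225 half way, 0.45 all the way down. It springs back when let go. Pressing at the pad takes about 2 N at the start, 5 to 7 N half way and 9 to 11 N at the bottom. As it goes down the aluminium print head beside it rises by the same angle
- head_lever: the sprung head-release lever, 90 mm long along the printer's x, under the cover at the printer's right front; its origin lies on its pivot, 50 mm ahead of and 52 mm to the right (-y) of the printer's origin, 80 mm above the table. In front it ends in a green ribbed thumb pad, 24 x 22 mm on top
- lever_pad_top (a point): middle of the pad's top face. Released: 95 mm ahead of and 52 mm to the right (-y) of the printer's origin, 92 mm above the table; half way it is 10 mm lower, all the way about 20 mm lower
- card_reader: black card reader, 115x66x22 mm; a bystander, origin under its middle; leave it alone
- ink_pad: blue ink-pad tin, 57x87x17 mm; a bystander, origin under its middle; leave it alone
- rubber_stamp: wooden stamp with turned knob, 32x48x67 mm; a bystander, origin under its middle; leave it alone
- marker_teal: marker with teal cap, 136 mm long, 15 mm thick; a bystander, origin under its middle; leave it alone
- marker_black: marker with black cap, 136 mm long, 15 mm thick; a bystander, origin under its middle; leave it alone
- scissors: scissors with orange bows, 145x56x8 mm; a bystander, origin under its middle; leave it alone
- tape_roll_1: yellow paper tape roll, 52 mm across, 18 mm high; a bystander, origin under its middle; leave it alone
- card_mid_0: standing yellow earring card with green earrings, 31x46x64 mm, the one nearer the printer; a bystander, origin under its middle; leave it alone
- card_mid_1: second standing earring card, 31x46x64 mm; a bystander, origin under its middle; leave it alone
- tape_roll_0: pink paper tape roll, 52 mm across, 15 mm high; a bystander, origin under its middle; leave it alone
- tag_board: oval plywood price tag lying flat, 68x92x4 mm; a bystander, origin under its middle; leave it alone

How it is judged:
On the way, in this order (a step that is already met when the one before it is completed fails the run):
1. the cover stands by itself, let go, 60 to 80 degrees open (value of joint cover_angle between 1.047 and 1.396 rad and contact force between each of the arm, the fingers and cover below 0.3 N and velocity of joint cover_angle below 0.05 rad/s), for 0.3 s.
2. the lever is held half way down by the fingers with the cover still open (value of joint cover_angle between 1.047 and 1.396 rad and value of joint lever_angle between 0.15 and 0.3 rad and contact force between the fingers and head_lever above 1.5 N), for 0.5 s.
At the end, for the whole second after the job is handed in: The cover stands 60 to 80 degrees open without the robot touching it, and the robot's fingers still press on the lever (over 1.5 N), holding the lever still at 0.15 to 0.30 rad of its 0.45 rad travel (all of step 2 and contact force between each of the arm, the fingers and cover below 0.3 N and velocity of joint cover_angle below 0.05 rad/s and velocity of joint lever_angle between -0.1 and 0.1 rad/s); the arm keeps its last pose, push and grip.
It fails at once if the lever is pressed nearly to the bottom (over 0.37 of 0.45 rad) (value of joint lever_angle above 0.37 rad).
It fails at once if another thing on the table is pushed more than 20 mm (distance of any of card_reader, ink_pad, rubber_stamp, marker_teal, marker_black, scissors, tape_roll_1, card_mid_0, card_mid_1, tape_roll_0, tag_board from where it was at the start of the episode above 0.02 m).
It also fails if it takes over 48 s, if anything falls off the work surface, if the arm or the gripper's body presses on something with over 40 N, if the wrist force passes 120 N, or if a joint passes its speed limit or range.

### The arm

A 6-joint arm with a two-finger parallel gripper is mounted at the origin on a cart in front of the work surface, level with it; the furniture and walls round the work are solid. World frame = base frame: x ahead of the robot, y to its left, z up, the work surface at z = 0. Lengths are in m, angles in rad, forces in N, time in s.
With the tool pointing down it reaches from about 0.35 to 0.975 m from the base axis. Payload 17.4 kg.
Tool frame: the origin (TCP) lies at the very end of the fingers, on their centre line; the grasp point (between the pads) lies 19 mm behind it (env.grip_point_offset is the distance from the TCP to the grasp point, in m); z points along the fingers, y is the line along which they close (so a half turn about z gives the same grasp; the last joint's range is limited). The gripper opens to 85 mm and grips with 20 to 120 N. Pads are 22 mm wide; open, the fingers measure 114 mm over their backs; the gripper's body (76 mm by 85 mm) begins 54 mm behind the grasp point. The pads swing forward as they close: fully open they stand 13 mm farther back than shut.
Start: joints at [-1.267, 0.116, 1.442, -0, 1.584, -0.038], TCP at [0.226, -0.636, 0.231] pointing down, gripper open.
Joint ranges: [-2.83, 2.83], [-0.83, 2.19], [0.07, 2.5], [-1.14, 4.28], [0.01, 3], [-2.97, 2.97]. Speed limits (rad/s): [1.89, 1.89, 2.22, 3.14, 3.14, 3.14].

### API

Orientations are given as a 3x3 rotation matrix whose columns are the frame's x, y, z axes.
In Python, from rig import env gives the robot as it stands.
- The arm moves only by the tool move_arm, never from a script. Its arguments are lists of equal length, an entry for each row: "dr": the turn, a rotation vector about the world's x, y, z in units of 8 degrees (1.0 is 8 degrees), a list of three; "dp": the shift along the world's x, y, z in m, a list of three; "claw": the opening, from 0 (shut) to 1 (fully open). In form: {"dr": [[wx, wy, wz], ...], "dp": [[x, y, z], ...], "claw": [claw, ...]}. A call has 1 to 12 rows; each row shifts and turns the commanded pose from where the row before left it; what a row does not reach is not made up. A row lasts 1/8 s, in which the tool goes at most 62.5 mm and 10.7 degrees, less where a joint would pass 70% of its speed; a pose out of reach is approached as far as the arm can. A call with a gripper value outside its range is refused whole. The fingers move at their own pace and stop on an object; "grip_force" is the grip in N (left out, the last holds). Time passes only in rows, so rows that do not move let the fingers close. It gives the time, the measured TCP pose, the force, the opening and the grip force at its end, in the units of the state.
- env.get_state(): the state, without advancing time (a new reading comes with each control period).
- env.get_image(name): name is "scene" or "top" or "wrist"; returns a dict with "img" (480x640x3 uint8, blue, green, red), "depth" (480x640 float32, m along the optical axis (not along the pixel's ray), 0 where there is no reading), "K" (3x3 intrinsics, pixels), "extrinsics" (4x4, takes a point from world to camera coordinates). Camera axes: x right, y up, looking along -z (the intrinsics and any distortion apply to the point x, -y, -z); pixel columns grow to the right and rows downward; lengths in m; the calibration is good to about 2 mm. A picture is of the moment at which its call begins.
- env.finish_job(): hands the job in; it is judged then, once.
The state is a dict: "clock": time; "joint_positions": joint angles; "qvel": joint speeds; "joint_efforts": joint torques, N m; "tool_pos": TCP position; "eef_rot": TCP orientation; "ft_force": force on the tool from outside, world axes, zero at the start; "ft_torque": the same for the moment, N m; "width": finger opening in m; "grasp_force": force on a finger pad.
Only numpy, scipy, OpenCV 4.12 (cv2) and the standard library are available. Lean on these libraries where they do the work, as an engineer would, in place of code of your own. Each camera call takes 0.05 s, during which the arm holds its last target. There are 200 camera calls.

## Working session

There is one attempt and no reset: what is moved stays moved. The work goes in short steps, Python scripts to look and compute and a tool call to move; the robot and the scene stay as the last step left them, time stands still between calls to the robot, and variables do not carry over. Pictures are saved under pics/ and viewed, at most 10 in all, crops included, and the job is handed in when it is done.

Besides the shell and the picture viewer there is one more tool, called after ">>>" by a JSON object that holds its "api" and its "payload", one argument or row to a line. move_arm: Moves the arm, as the interface text tells. Its arguments: {"type":"object","properties":{"dr":{"type":"array"},"dp":{"type":"array"},"claw":{"type":"array"},"grip_force":{"type":"number"}},"required":["dr","dp","claw"]}

```bash
mkdir -p pics; cat > h.py <<'E'
import numpy as np,cv2
from rig import env
def pts(d):
    K=d["K"];E=d["extrinsics"];z=d["depth"];v,u=np.mgrid[:480,:640]
    x=(u-K[0,2])/K[0,0]*z;y=(v-K[1,2])/K[1,1]*z
    c=np.stack([x,-y,-z],-1)
    return (c-E[:3,3])@E[:3,:3]
E
python3 - <<'E'
from h import *
a=env.get_image("scene");b=env.get_image("top")
np.savez("a.npz",**a);np.savez("b.npz",**b)
cv2.imwrite("pics/1.png",a["img"]);cv2.imwrite("pics/2.png",b["img"])
for n,d in(("scene",a),("top",b)):
    P=pts(d);h=cv2.cvtColor(d["img"],cv2.COLOR_BGR2HSV)
    m=cv2.inRange(h,(40,90,50),(85,255,255))
    k,l,s,c=cv2.connectedComponentsWithStats(m)
    for i in range(1,k):
        if s[i,4]>25:
            q=P[(l==i)&(d["depth"]>0)]
            print(n,s[i],q.mean(0).round(3) if len(q) else 0,np.ptp(q,axis=0).round(3))
s=env.get_state();print(s["tool_pos"],s["eef_rot"],s["width"],s["ft_force"])
E
```

```text
scene [335  95  12  13  68] [ 0.909 -0.382  0.341] [0.026 0.055 0.041]
scene [309 245  12   9  67] [0.444 0.189 0.115] [0.083 0.093 0.075]
scene [215 264  31  26 360] [0.614 0.36  0.023] [0.102 0.097 0.012]
top [523  32  37  23 344] [ 0.909 -0.381  0.345] [0.023 0.049 0.045]
top [556  43  14  15  68] [ 0.897 -0.417  0.353] [0.011 0.013 0.034]
top [607 219  33  10 144] [ 0.607 -0.731  0.059] [0.02  0.077 0.039]
top [241 285  12  14 126] [0.447 0.187 0.115] [0.03  0.041 0.12 ]
top [204 296   7   6  27] [0.425 0.296 0.02 ] [0.012 0.015 0.009]
top [350 296   8  14  59] [ 0.413 -0.068  0.014] [0.033 0.017 0.013]
[ 0.22620691 -0.63577224  0.23061909] [[ 9.42152703e-01  3.35183821e-01 -3.01240846e-04]
 [ 3.35183950e-01 -9.42152122e-01  1.04866569e-03]
 [ 6.76810715e-05 -1.08897431e-03 -9.99999405e-01]] 0.0854431318698808 [0.14653331 0.62915173 0.16601666]
```

View pics/1.png

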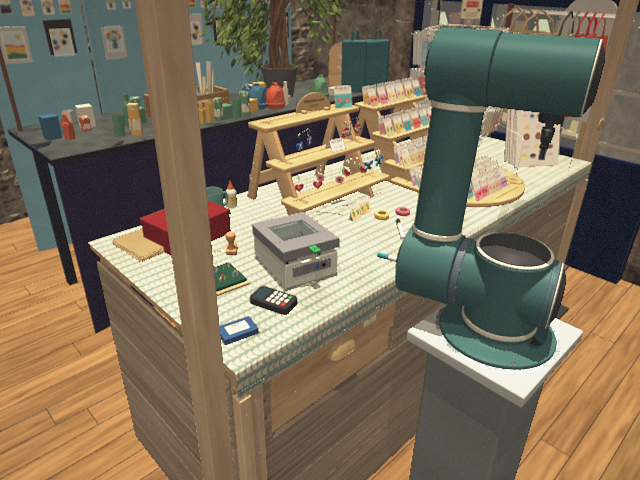

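View pics/2.png

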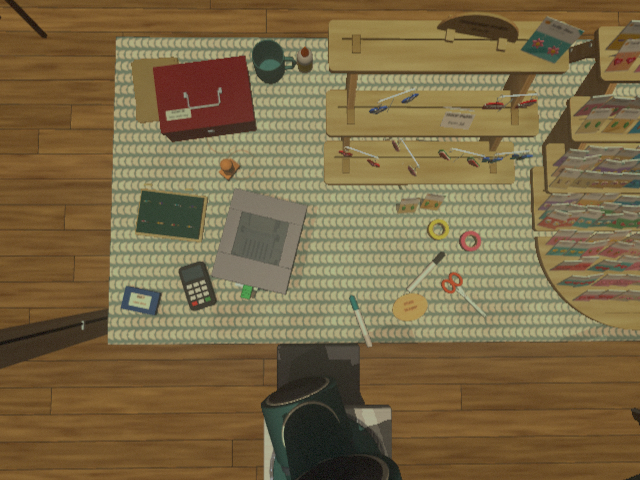

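The pictures show the printer at about (260,240) in top, turned clockwise, with the green tab at (247,292). The card reader (197,286) stands to its left and the teal marker (360,320) to its right front.

```bash
python3 - <<'E'
from h import *
R=[]
for n in("a","b"):
    d=dict(np.load(n+".npz"));P=pts(d);x,y,z=P[...,0],P[...,1],P[...,2]
    m=(d["depth"]>0)&(x>.4)&(x<.75)&(y>.02)&(y<.32)&(z>.098)&(z<.2)
    q=P[m]
    # robust plane
    for _ in range(6):
        A=np.c_[q[:,:2],np.ones(len(q))];c=np.linalg.lstsq(A,q[:,2],rcond=None)[0];r=q[:,2]-A@c
        q=q[abs(r)<max(.004,1.5*r.std())]
    (cx,cy),wh,an=cv2.minAreaRect((q[:,:2]*1000).astype(np.float32))
    print(n,len(q),"slope",c[:2],np.hypot(*c[:2]),np.arctan2(-c[1],-c[0]),"rect",cx,cy,wh,an,"z",q[:,2].min(),q[:,2].max(),r.std())
    print(cv2.boxPoints(((cx,cy),wh,an)).round())
    h=cv2.cvtColor(d["img"],cv2.COLOR_BGR2HSV);g=cv2.inRange(h,(45,120,60),(80,255,255))>0
    k=g&(abs(x-.44)<.06)&(abs(y-.19)<.05)&(z>.07)
    for v,u in np.argwhere(k)[::8]:print((v,u),P[v,u].round(3),end=" ")
    print()
b=np.load("b.npz");i=b["img"][170:350,110:450]
cv2.imwrite("pics/3.png",cv2.resize(i,None,fx=2.3,fy=2.3,interpolation=cv2.INTER_CUBIC))
E
```

```text
a 2004 slope [-0.03662576  0.00742328] 0.037370461561125785 -0.1999704991549892 rect 547.6275024414062 165.07415771484375 (176.4761199951172, 246.14500427246094) 75.05290985107422 z 0.10979698114617166 0.12324568817440337 0.0014281679297990133
[[406. 112.]
 [644.  48.]
 [689. 219.]
 [451. 282.]]
(np.int64(245), np.int64(314)) [0.455 0.181 0.119] (np.int64(247), np.int64(309)) [0.46  0.195 0.116] (np.int64(247), np.int64(317)) [0.44  0.184 0.12 ] (np.int64(248), np.int64(316)) [0.439 0.189 0.12 ] (np.int64(249), np.int64(315)) [0.439 0.192 0.118] (np.int64(250), np.int64(314)) [0.433 0.202 0.121] (np.int64(251), np.int64(314)) [0.435 0.2   0.117] 
b 6783 slope [-0.03954231  0.00958843] 0.04068823063625684 -0.23789357144672604 rect 548.9061279296875 161.70086669921875 (174.00079345703125, 239.14100646972656) 75.99243927001953 z 0.10732316867779443 0.1230993249483863 0.0016833535706029883
[[412. 106.]
 [644.  48.]
 [686. 217.]
 [454. 275.]]
(np.int64(285), np.int64(244)) [0.462 0.193 0.113] (np.int64(287), np.int64(245)) [0.457 0.189 0.119] (np.int64(288), np.int64(244)) [0.455 0.193 0.113] (np.int64(289), np.int64(243)) [0.453 0.194 0.116] (np.int64(289), np.int64(251)) [0.453 0.176 0.117] (np.int64(290), np.int64(250)) [0.45  0.178 0.118] (np.int64(291), np.int64(248)) [0.448 0.183 0.115] (np.int64(292), np.int64(247)) [0.446 0.186 0.114] (np.int64(293), np.int64(246)) [0.444 0.187 0.118] (np.int64(294), np.int64(244)) [0.441 0.192 0.115] (np.int64(295), np.int64(243)) [0.439 0.194 0.117] (np.int64(296), np.int64(242)) [0.437 0.196 0.119] (np.int64(297), np.int64(244)) [0.435 0.192 0.119]
```

View pics/3.png

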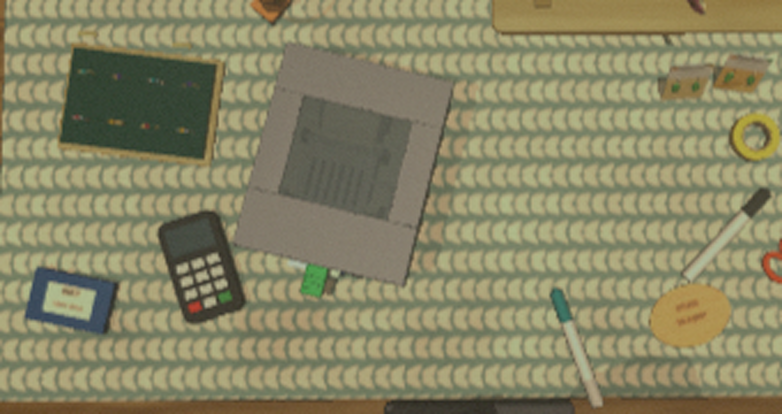

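>>> {"api": "move_arm", "payload": {
  "dr": [
    [0,0,1.0],
    [0,0,1.0],
    [0,0,1.0],
    [0,0,1.0],
    [0,0,1.0],
    [0,0,1.0],
    [0,0,1.0],
    [0,0,1.0],
    [0,0,1.0],
    [0,0,1.0],
    [0,0,1.0],
    [0,0,1.0]
  ],
  "dp": [
    [0.012,0.045,0],
    [0.012,0.045,0],
    [0.012,0.045,0],
    [0.012,0.045,0],
    [0.012,0.045,0],
    [0.012,0.045,0],
    [0.012,0.045,0],
    [0.012,0.045,0],
    [0.012,0.045,0],
    [0.012,0.045,0],
    [0.012,0.045,0],
    [0.012,0.045,0]
  ],
  "claw": [0.6,0.6,0.6,0.6,0.6,0.6,0.6,0.6,0.6,0.6,0.6,0.6],
  "grip_force": 20
}}

```text
clock: 1.6
tool_pos: [0.3702, -0.0945, 0.2312]
eef_rot: [[-0.436, 0.9, 0.0], [0.9, 0.436, -0.0], [-0.0, 0.0, -1.0]]
ft_force: [0.6, -0.9, 0.9]
width: 0.0509
grasp_force: 0.0
```

>>> {"api": "move_arm", "payload": {
  "dr": [
    [0,0,0.9],
    [0,0,0.9],
    [0,0,0.9],
    [0,0,0.9],
    [0,0,0.9],
    [0,0,0.9],
    [0,0,0.87],
    [0,0,0]
  ],
  "dp": [
    [0.011,0.04,0],
    [0.011,0.04,0],
    [0.011,0.04,0],
    [0.011,0.04,0],
    [0.011,0.04,0],
    [0.011,0.04,0],
    [0.011,0.041,0],
    [0,0,0]
  ],
  "claw": [0.6,0.6,0.6,0.6,0.6,0.6,0.6,0.6]
}}

```text
clock: 2.6
tool_pos: [0.4472, 0.187, 0.2305]
eef_rot: [[-0.97, 0.242, -0.002], [0.242, 0.97, -0.0], [0.001, -0.001, -1.0]]
ft_force: [-0.5, -1.2, 0.3]
width: 0.0511
grasp_force: 0.0
```

```bash
python3 - <<'E'
from h import *
d=env.get_image("wrist");P=pts(d);x,y,z=P[...,0],P[...,1],P[...,2]
h=cv2.cvtColor(d["img"],cv2.COLOR_BGR2HSV);g=(cv2.inRange(h,(45,120,40),(80,255,255))>0)&(d["depth"]>0)&(abs(x-.45)<.08)&(abs(y-.19)<.08)
q=P[g];print(len(q))
t=q[q[:,2]>.105];print(t.mean(0),cv2.minAreaRect((t[:,:2]*1000).astype(np.float32)),np.median(t[:,2]))
cv2.imwrite("pics/4.png",d["img"]);s=env.get_state();print(s["tool_pos"],s["eef_rot"])
E
```

```text
1014
[0.4470243  0.18795463 0.11812995] ((447.57928466796875, 187.76730346679688), (21.590917587280273, 30.029691696166992), 76.19140625) 0.11814378093308225
[0.44705288 0.18576853 0.23070473] [[-9.69554352e-01  2.44872927e-01 -1.26802798e-03]
 [ 2.44873780e-01  9.69554801e-01 -5.65402146e-04]
 [ 1.09097093e-03 -8.58694915e-04 -9.99999036e-01]]
```

View pics/4.png

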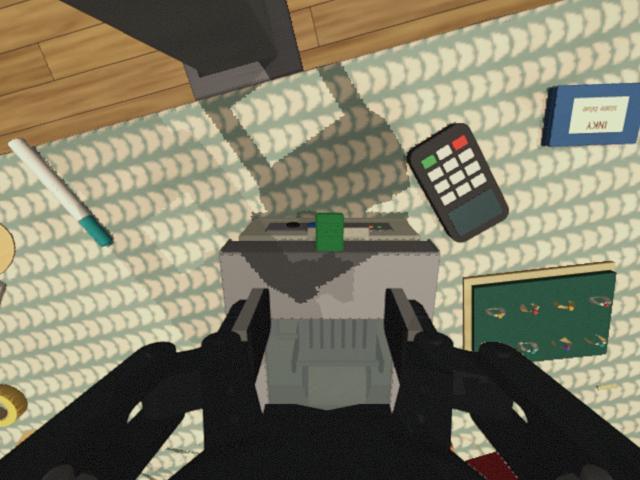

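>>> {"api": "move_arm", "payload": {
  "dr": [
    [0,0,0],
    [0,0,0],
    [0,0,0],
    [0,0,0],
    [0,0,0],
    [0,0,0],
    [0,0,0],
    [0,0,0]
  ],
  "dp": [
    [-0.002,0.001,-0.035],
    [0,0,-0.035],
    [0,0,-0.035],
    [0,0,-0.02],
    [0,0,0],
    [0,0,0],
    [0,0,0],
    [0,0,0]
  ],
  "claw": [0.6,0.6,0.6,0.6,0.6,0.1,0.1,0.1]
}}

```text
clock: 3.65
tool_pos: [0.4465, 0.1884, 0.1083]
eef_rot: [[-0.969, 0.246, 0.004], [0.246, 0.969, 0.006], [-0.003, 0.007, -1.0]]
ft_force: [6.8, 22.2, -1.9]
width: 0.0211
grasp_force: 22.7
```

>>> {"api": "move_arm", "payload": {
  "dr": [
    [0,0,0],
    [0,0,0],
    [0,0,0]
  ],
  "dp": [
    [0,0.0015,0],
    [0,0,0],
    [0,0,0]
  ],
  "claw": [0.1,0.1,0.1]
}}

```text
clock: 4.03
tool_pos: [0.4465, 0.1887, 0.1083]
eef_rot: [[-0.969, 0.246, 0.004], [0.246, 0.969, 0.003], [-0.003, 0.004, -1.0]]
ft_force: [5.4, 8.4, 0.4]
width: 0.0212
grasp_force: 23.1
```

>>> {"api": "move_arm", "payload": {
  "dr": [
    [0,0,0],
    [0,0,0],
    [0,0,0],
    [0,0,0],
    [0,0,0],
    [0,0,0],
    [0,0,0]
  ],
  "dp": [
    [0.0026,-0.0006,0.0214],
    [0.0047,-0.0012,0.021],
    [0.0066,-0.0016,0.0205],
    [0.0085,-0.0021,0.0196],
    [0.0104,-0.0026,0.0187],
    [0.0121,-0.003,0.0176],
    [0,0,0]
  ],
  "claw": [0.1,0.1,0.1,0.1,0.1,0.1,0.1]
}}

```text
clock: 4.9
tool_pos: [0.4915, 0.1774, 0.2276]
eef_rot: [[-0.969, 0.246, 0.004], [0.246, 0.969, 0.003], [-0.003, 0.004, -1.0]]
ft_force: [3.2, 10.4, 1.1]
width: 0.021
grasp_force: 21.7
```

>>> {"api": "move_arm", "payload": {
  "dr": [
    [0,0,0],
    [0,0,0],
    [0,0,0],
    [0,0,0],
    [0,0,0],
    [0,0,0],
    [0,0,0]
  ],
  "dp": [
    [0.0137,-0.0034,0.0162],
    [0.0152,-0.0038,0.0148],
    [0.0165,-0.0041,0.0132],
    [0.0178,-0.0044,0.0115],
    [0.0186,-0.0046,0.0096],
    [0.0196,-0.0049,0.0076],
    [0,0,0]
  ],
  "claw": [0.1,0.1,0.1,0.1,0.1,0.1,0.1]
}}

```text
clock: 5.78
tool_pos: [0.5928, 0.1521, 0.2997]
eef_rot: [[-0.969, 0.246, 0.003], [0.246, 0.969, 0.003], [-0.002, 0.003, -1.0]]
ft_force: [3.3, 8.7, 1.1]
width: 0.0214
grasp_force: 20.3
```

```bash
python3 - <<'E'
from h import *
d=env.get_image("scene");P=pts(d)
cv2.imwrite("pics/5.png",cv2.resize(d["img"][130:330,180:430],None,fx=3,fy=3))
d=env.get_image("top");P=pts(d);np.savez("c.npz",**d)
E
```

```text
(no output)
```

View pics/5.png

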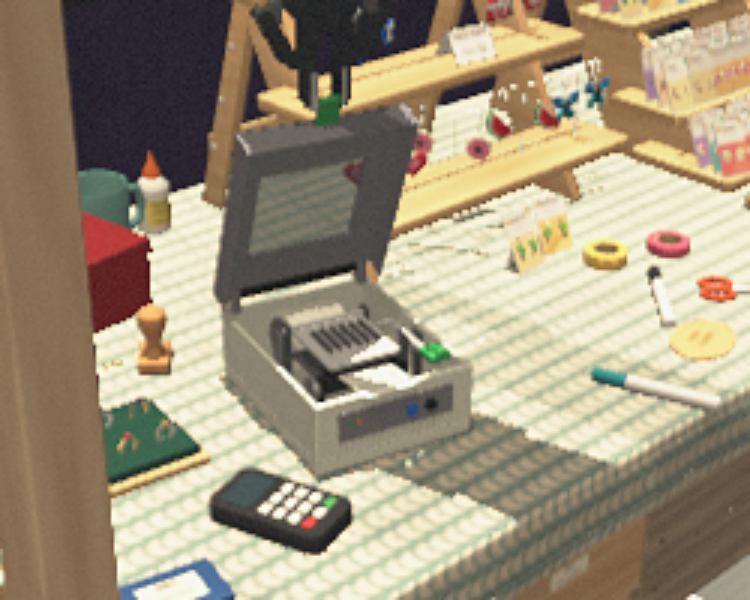

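Cover stands open with the tab still between the fingers at (330,105); the green lever pad shows at (433,350). Now I release it and rise.

>>> {"api": "move_arm", "payload": {
  "dr": [
    [0,0,0],
    [0,0,0],
    [0,0,0],
    [0,0,0],
    [0,0,0],
    [0,0,0],
    [0,0,0]
  ],
  "dp": [
    [0,0,0],
    [0,0,0],
    [0,0,0],
    [0,0,0.02],
    [0,0,0.03],
    [-0.01,0,0.02],
    [0,0,0]
  ],
  "claw": [0.5,0.5,0.5,0.5,0.5,0.5,0.5]
}}

```text
clock: 6.75
tool_pos: [0.5812, 0.1513, 0.3705]
eef_rot: [[-0.969, 0.246, 0.003], [0.246, 0.969, 0.001], [-0.003, 0.002, -1.0]]
ft_force: [0.6, -0.3, -0.3]
width: 0.0426
grasp_force: 0.0
```

```bash
python3 - <<'E'
from h import *
ex=np.array([.970,-.243]);H=np.array([.659,.134])
for n in("scene","top"):
    d=env.get_image(n);P=pts(d);x,y,z=P[...,0],P[...,1],P[...,2]
    h=cv2.cvtColor(d["img"],cv2.COLOR_BGR2HSV);g=(cv2.inRange(h,(45,100,30),(80,255,255))>0)&(d["depth"]>0)&(abs(x-.56)<.17)&(abs(y-.15)<.15)
    a=(P[...,:2]-H)@ex
    for nm,m in(("tab",g&(z>.2)),("lever",g&(z<.15)&(z>.06))):
        q=P[m]
        if len(q)>3:
            md=np.median(q,0);hh=np.median(a[m]);print(n,nm,len(q),md.round(4),"theta",np.arctan2(md[2]-.096,-hh)-.0365,"printer x",hh+.086,"y",(md[:2]-H)@np.array([.243,.970]))
E
```

```text
scene tab 61 [0.5813 0.1556 0.3013] theta 1.1605343574258482 printer x 0.005473362468612311 y 0.0021110914022926183
scene lever 44 [0.4618 0.133  0.0927] theta -0.05362075920153675 printer x -0.10570026666421861 y -0.0488773937669163
top lever 21 [0.4746 0.1306 0.0914] theta -0.06233557805407816 printer x -0.09031261922373102 y -0.048117141832346055
```

>>> {"api": "move_arm", "payload": {
  "dr": [
    [0,0,0],
    [0,0,0],
    [0,0,0],
    [0,0,0],
    [0,0,0],
    [0,0,0],
    [0,0,0],
    [0,0,0]
  ],
  "dp": [
    [-0.04,-0.007,0],
    [-0.04,-0.007,0],
    [-0.03,-0.008,0],
    [0,0,-0.05],
    [0,0,-0.05],
    [0,0,-0.05],
    [0,0,-0.03],
    [0,0,0]
  ],
  "claw": [0,0,0,0,0,0,0,0]
}}

```text
clock: 7.85
tool_pos: [0.4703, 0.1289, 0.1851]
eef_rot: [[-0.969, 0.246, -0.005], [0.246, 0.969, -0.001], [0.004, -0.002, -1.0]]
ft_force: [-0.2, -1.0, 1.2]
width: 0.0003
grasp_force: 0.0
```

```bash
python3 - <<'E'
from h import *
ex=np.array([.970,-.243]);H=np.array([.659,.134])
d=env.get_image("wrist");P=pts(d);x,y,z=P[...,0],P[...,1],P[...,2]
h=cv2.cvtColor(d["img"],cv2.COLOR_BGR2HSV);g=(cv2.inRange(h,(45,100,30),(80,255,255))>0)&(d["depth"]>0)&(abs(x-.47)<.04)&(abs(y-.13)<.04)&(z>.086)
q=P[g];print(len(q),np.median(q,0),cv2.minAreaRect((q[:,:2]*1000).astype(np.float32)))
# things higher than z .09 around pad
for r in np.argwhere(g)[::80]:print(r,P[tuple(r)].round(3),end=' ')
cv2.imwrite("pics/6.png",d["img"])
E
```

```text
932 [0.46711382 0.12919883 0.09307074] ((467.7769775390625, 129.07972717285156), (20.841976165771484, 23.339096069335938), 76.55977630615234)
[220 316] [0.455 0.124 0.089] [223 329] [0.458 0.133 0.092] [226 320] [0.459 0.126 0.093] [228 340] [0.463 0.139 0.093] [231 331] [0.464 0.133 0.094] [234 321] [0.465 0.125 0.093] [237 314] [0.466 0.12  0.092] [239 334] [0.471 0.133 0.093] [242 328] [0.472 0.128 0.093] [245 322] [0.473 0.124 0.093] [248 315] [0.473 0.118 0.094] [250 337] [0.479 0.133 0.092]
```

View pics/6.png

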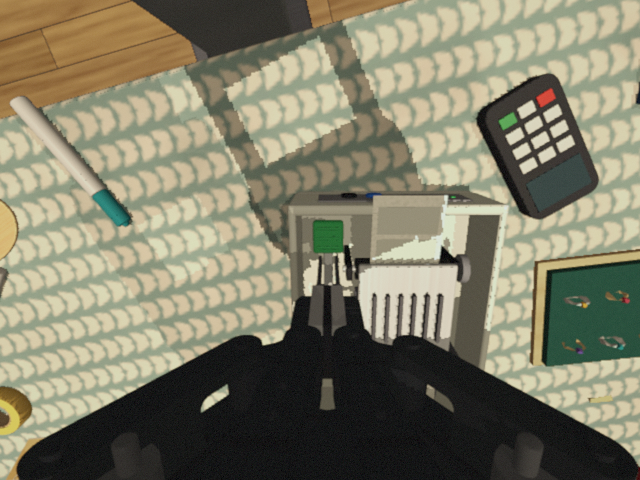

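>>> {"api": "move_arm", "payload": {
  "dr": [
    [0,0,0],
    [0,0,0],
    [0,0,0],
    [0,0,0],
    [0,0,0],
    [0,0,0]
  ],
  "dp": [
    [-0.002,0,-0.04],
    [0,0,-0.035],
    [0,0,-0.015],
    [0,0,-0.004],
    [0,0,-0.003],
    [0,0,0]
  ],
  "claw": [0,0,0,0,0,0]
}}

```text
clock: 8.65
tool_pos: [0.4701, 0.1294, 0.0921]
eef_rot: [[-0.969, 0.246, 0.002], [0.246, 0.969, 0.0], [-0.001, 0.001, -1.0]]
ft_force: [1.2, 1.0, 0.6]
width: -0.0004
grasp_force: 0.2
```

>>> {"api": "move_arm", "payload": {
  "dr": [
    [0,0,0],
    [0,0,0],
    [0,0,0]
  ],
  "dp": [
    [0,0,-0.003],
    [0,0,-0.002],
    [0,0,0]
  ],
  "claw": [0,0,0]
}}

```text
clock: 9.02
tool_pos: [0.4695, 0.1294, 0.0865]
eef_rot: [[-0.969, 0.246, -0.0], [0.246, 0.969, 0.0], [0.0, 0.0, -1.0]]
ft_force: [-3.1, 1.1, 6.1]
width: 0.0
grasp_force: 3.1
```

>>> {"api": "move_arm", "payload": {
  "dr": [
    [0,0,0],
    [0,0,0],
    [0,0,0]
  ],
  "dp": [
    [0,0,-0.002],
    [0,0,0],
    [0,0,0]
  ],
  "claw": [0,0,0]
}}

```text
clock: 9.4
tool_pos: [0.4695, 0.1295, 0.0846]
eef_rot: [[-0.969, 0.246, 0.0], [0.246, 0.969, 0.001], [0.0, 0.001, -1.0]]
ft_force: [-4.3, 1.0, 7.4]
width: 0.0002
grasp_force: 3.5
```

```bash
python3 - <<'E'
from h import *
H=np.array([.659,.134]);ex=np.array([.970,-.243]);ey=np.array([.243,.970])
for k in range(3):
    s=env.get_state();print(s["ft_force"].round(2) if hasattr(s["ft_force"],'round') else s["ft_force"],s["tool_pos"][2])
    d=env.get_image("wrist")
P=pts(d);a=(P[...,:2]-H)@ex+.086;b=(P[...,:2]-H)@ey;z=P[...,2]
h=cv2.cvtColor(d["img"],cv2.COLOR_BGR2HSV);g=(cv2.inRange(h,(45,100,30),(80,255,255))>0)&(d["depth"]>0)&(abs(a+.095)<.025)&(abs(b+.05)<.02)
for lo in np.arange(-.115,-.075,.004):
    m=g&(a>=lo)&(a<lo+.004)
    if m.sum()>2: print(round(lo+.002,3),m.sum(),np.percentile(z[m],[50,90]).round(4))
m=g&(z>.065)&(a>-.106); A=np.c_[a[m],np.ones(m.sum())];print("slope",np.linalg.lstsq(A,z[m],rcond=None)[0])
sc=env.get_image("scene");cv2.imwrite("pics/8.png",np.vstack([cv2.resize(d["img"][130:330,220:420],(500,300)),cv2.resize(sc["img"][190:310,230:370],(500,300))]))
P=pts(sc);hs=cv2.cvtColor(sc["img"],cv2.COLOR_BGR2HSV);t=(cv2.inRange(hs,(45,100,30),(80,255,255))>0)&(P[...,2]>.25)&(abs(P[...,0]-.58)<.08)&(abs(P[...,1]-.15)<.05)
q=np.median(P[t],0);print("cover",t.sum(),np.arctan2(q[2]-.096,-(q[:2]-H)@ex)-.0365)
E
```

```text
[-4.27  1.03  7.39] 0.08463872742792637
[-5.25  1.54  6.59] 0.08462585149998791
[-5.63  1.94  6.77] 0.08463779457931778
-0.109 477 [0.0812 0.0824]
-0.105 391 [0.0826 0.0837]
-0.101 167 [0.0829 0.0842]
-0.097 40 [0.0834 0.0844]
slope [0.10002775 0.09318297]
cover 60 1.1585615859294935
```

View pics/8.png

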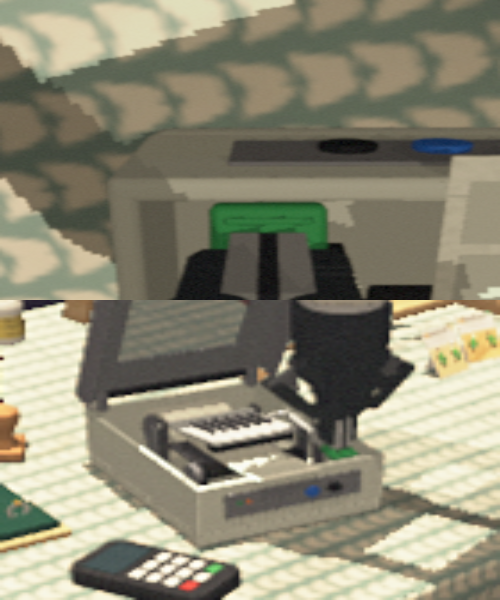

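The wrist view (top) shows the fingers on the green pad. It is about 10.5 mm lower at its front edge, which makes the lever angle about 0.19 rad. The cover is still at about 1.16 to 1.18 rad.

>>> {"api": "move_arm", "payload": {
  "dr": [
    [0,0,0],
    [0,0,0],
    [0,0,0],
    [0,0,0],
    [0,0,0],
    [0,0,0],
    [0,0,0],
    [0,0,0]
  ],
  "dp": [
    [0,0,-0.001],
    [0,0,0],
    [0,0,0],
    [0,0,0],
    [0,0,0],
    [0,0,0],
    [0,0,0],
    [0,0,0]
  ],
  "claw": [0,0,0,0,0,0,0,0]
}}

```text
clock: 10.6
tool_pos: [0.4695, 0.1295, 0.0837]
eef_rot: [[-0.969, 0.246, 0.0], [0.246, 0.969, 0.001], [0.0, 0.001, -1.0]]
ft_force: [-5.6, 0.8, 7.9]
width: -0.0001
grasp_force: 3.7
```

```bash
python3 - <<'E'
from h import *
H=np.array([.659,.134]);ex=np.array([.970,-.243]);ey=np.array([.243,.970])
d=env.get_image("wrist")
P=pts(d);a=(P[...,:2]-H)@ex+.086;b=(P[...,:2]-H)@ey;z=P[...,2]
h=cv2.cvtColor(d["img"],cv2.COLOR_BGR2HSV);g=(cv2.inRange(h,(45,100,30),(80,255,255))>0)&(d["depth"]>0)&(abs(b+.05)<.02)
for lo in (-.109,-.105):
    m=g&(abs(a-lo)<.002);print(lo,np.median(z[m]))
E
```

```text
-0.109 0.07978267644989967
-0.105 0.08120581948111938
```

```bash
python3 -c "
from rig import env
print(env.finish_job())"
```

```text
the job is handed in; nothing more can be done
None
```

I handed the job in with the cover standing open by itself at about 67° and the fingers holding the lever about half way down, at roughly 0.21 rad with 8 N; I moved nothing else on the table, and the hand-in gave no verdict.

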